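# Gauge the fork through the guard window

### The arm

A 6-joint arm with a two-finger parallel gripper is mounted at the origin on the work surface. World frame = base frame: x ahead of the robot, y to its left, z up, the work surface at z = 0. Lengths are in mm, angles in rad, forces in N, time in s.
With the tool pointing down it reaches from about 275 to 1000 mm from the base axis. Payload 8.4 kg.
Tool frame: the origin (TCP) lies midway between the tips of the shut fingers; the grasp point (between the pads) lies 19 mm behind it; z points along the fingers, y is the line along which they close (so a half turn about z gives the same grasp; the last joint's range is limited). The gripper opens to 85 mm and grips with 20 to 120 N. Pads are 22 mm wide; open, the fingers measure 114 mm over their backs; the gripper's body (76 mm by 85 mm) begins 54 mm behind the grasp point. The pads swing forward as they close: fully open they stand 13 mm farther back than shut.
Start: joints at [1.325, 0.353, 1.633, -0, 1.155, -0.002], TCP at [150.868, 606.52, 231.281] pointing down, gripper open.
Joint ranges: [-2.63, 2.63], [-0.92, 2.1], [0.06, 2.66], [-1.3, 4.44], [0, 2.69], [-3.02, 3.02]. Speed limits (rad/s): [2.22, 2.22, 2.79, 3.14, 3.14, 3.14].

### API

Orientations are given as [roll, pitch, yaw] about the fixed x, y, z axes, in that order (R = Rz(yaw) Ry(pitch) Rx(roll)).
In Python, from rig import r gives the robot as it stands.
- The arm moves only by the tool servo_tool, never from a script. Its argument "deltas" is a list of rows, each an object of numbers: "x", "y", "z": the shift along the world's x, y, z in mm; "rx", "ry", "rz": the turn, a rotation vector about the world's x, y, z in rad; "gripper": the gripper's target within -1 to 1 (fully open at 1, half-way at 0, shut at -1). A call has 1 to 10 rows; each row is the pose to reach, as a shift and turn from the pose commanded when the call began; what a row does not reach only later rows make up. A row lasts 1/10 s, in which the tool goes at most 50 mm and 8.59 degrees, less where a joint would pass 70% of its speed; a pose out of reach is approached as far as the arm can. A call with a gripper value outside its range is refused whole. The fingers move at their own pace and stop on an object; "newtons" is the grip in N (left out, the last holds). Time passes only in rows, so rows that repeat a pose let the fingers close. It gives the time, the measured TCP pose, the force, the opening and the grip force at its end, in the units of the state.
- r.sense(): the state, without advancing time (a new reading comes with each control period).
- r.grab_frame(name): name is "scene" or "top" or "wrist"; returns the picture (384x512x3 uint8, blue, green, red); there is no depth.
- r.camera_params(name): a dict with "mtx" (3x3 intrinsics, pixels), "eye" and "orientation" of the camera in the world. Camera axes: x right, y down, z forward; pixel columns grow to the right and rows downward; lengths in mm; the calibration is good to about 2 mm. A picture is of the moment at which its call begins: read the wrist's pose just before it. camera_params takes no time and is no camera call; for the wrist camera it gives the pose at the moment of the call.
- r.sign_off(): hands the job in; it is judged then, once.
Trained networks look in the newest picture that a camera, given by its name, has taken for a name from the list of things; names that differ only in an ending like _2 or _b are one class to them, and where a whole thing is asked for, a point or a joint stands for the part that bears it (a point fixed in the world has none). Each returns a list of dicts, best first, with "conf" (0 to 1); they miss things now and then, are a little off and sometimes report something else, mostly with a low value. They report only what shows in the picture. A call takes as long as a camera call. They do not tell look-alikes from the thing itself.
- r.recognise(name, camera): "box" ([left, top, width, height] in pixels, round what is visible of it).
The state is a dict: "clock": time; "qpos": joint angles; "qvel": joint speeds; "joint_efforts": joint torques, N m; "eef_pos": TCP position; "tcp_rot": TCP orientation; "contact_force": force on the tool from outside, world axes, zero at the start; "wrist_torque": the same for the moment, N m; "opening": opening from 0.0 (shut) to 1.0 (fully open); "grasp_force": force on a finger pad.
Only numpy, scipy, OpenCV 4.12 (cv2) and the standard library are available. Lean on these libraries where they do the work, as an engineer would, in place of code of your own. Each camera call takes 0.05 s, during which the arm holds its last target. There are 200 camera calls.

### The job

Turn the rotary table counter-clockwise (seen from above) by its black centre knob on to its next click stop, so that the slotted brass fork stands under the window of the yellow guard. Then take the red-handled gap probe out of its blue stand, pass its blade straight down through the window until the tip is about half way down between the fork's two cheeks, and finish while still holding it there in the gripper, upright, with its collar clear of the guard and its tip clear of the table below. Leave the mug, the hex keys, the steel ring and the bushing where they are.

Things in the scene. Friction and masses are not known exactly. Their poses are not given: they have to be found in the camera images.
- fixture: Fixed grey base, 245 x 215 x 15 mm, place and heading vary. Origin: bench level on the rotary table's axis; z up, x from the axis to the window. Yellow guard: bridge plate 50 (x) by 188 mm (y), 80 to 88 mm above the bench, centred at x 58 mm, two legs 24 x 12 mm at y +-88 mm. Detent block at x -111 to -133 mm, 43 mm high.
- window (a point): Centre of the guard window at the guard's top face, 88 mm above the bench; axes as the fixture's. The window is a rectangular slot through the 8 mm plate, 10 mm along x by 26 mm along y (the probe's blade plus 2 mm each way), with a 1 mm chamfer at the mouth.
- turret (a joint): Rotary table angle (rad), counter-clockwise from above is positive. Starts at stop 0; stops every 1.047; +1.047 puts the fork under the window. 0.1 N m takes it out of a stop; let go within 0.1 rad of a stop it centres itself. Aluminium disc, radius 90 mm, top 40 mm high; carries the fork and five solid steel bosses (38 mm wide, tops 70 to 72 mm high) on a 58 mm radius; a boss blocks the window.
- knob (a point): Centre of the black knob bar on the table's axis, 109 mm above the bench. Bar 60 mm long, 16 mm thick, 26 mm high (96 to 122 mm above the bench) on a 22 mm post; it turns the table. x axis along the bar, y across its thickness, z up; with the table at 0, x points 30 degrees clockwise of the fixture's x.
- fork (a point): Top centre of the brass fork on the table, midway between its cheeks, 70 mm above the bench; axes as the knob's. Cheeks 10 mm thick, 34 mm wide, 30 mm high; the slot between is 14 mm wide, open at both ends, across the radius, so under the window it lines up with it. Its floor is the disc, 40 mm above the bench.
- probe: Gap probe, 118 mm tall, 0.1 to 0.2 kg, upright in its stand. Origin: centre of the tip; z up. Steel blade 8 (x) by 24 mm (y), 60 mm long, its last 5 mm tapering to 4 x 18; aluminium collar 20 x 36 mm, 60 to 68 mm above the tip; red handle 16 (x) by 26 mm (y), 68 to 118 mm. The blade fits the window with its x along the window's x, either way round.
- probe_tip (a point): The centre of the probe's tip (the same point as the probe's origin).
- stand: Blue fixed stand block, 70 mm (x) by 90 mm (y) by 66 mm high, origin under its centre, with a 13 x 29 mm slot down through its middle in which the probe's blade hangs, the collar resting on the top, the tip 6 mm above the bench. Its place and heading change from run to run.
- mug: Bystander: white mug with pencils, 80 mm diameter, 95 mm high (pencils to 150 mm); origin under its centre.
- ring: Bystander: loose steel ring, 84 mm diameter, 18 mm high; origin under its centre.
- bushing: Bystander: loose aluminium bushing, 34 mm diameter, 30 mm high; origin under its centre.
- keys: Bystander: hex key set in a black holder 30 x 75 x 16 mm, keys sticking out 100 mm along its x; origin under the holder's centre.
There are look-alikes about, which are no part of the job. Several things have the shape of the stand; the one meant has the colours described above.

How it is judged (in metres and radians):
On the way, in this order (a step that is already met when the one before it is completed fails the run):
1. the rotary table is on its next stop, the probe still in its stand (value of joint turret between 0.987 and 1.107 rad and horizontal distance between probe_tip and stand below 0.02 m and height (world z) of probe_tip below 0.03 m), for 0.3 s.
2. the probe is held over the guard window (contact force between probe and the fingers above 1 N and z of probe_tip in the frame of window above 0 m and horizontal distance between probe_tip and window below 0.06 m), for 0.1 s.
At the end, for the whole second after the job is handed in: Table on its next stop (1.047 rad, within 0.06). Probe gripped (over 1 N), still, upright within 0.12 rad, its tip 25 to 43 mm below the guard top (7 to 25 mm down between the cheeks), within 5 mm of the window centre and 8 mm of the fork centre; blade in line with the window within 0.2 rad (value of joint turret between 0.987 and 1.107 rad and contact force between probe and the fingers above 1 N and z of probe_tip in the frame of window between -0.043 and -0.025 m and horizontal distance between probe_tip and window below 0.005 m and horizontal distance between probe_tip and fork below 0.008 m and angle between probe's own z axis and vertical below 0.12 rad and angle between the x axis of probe and the x axis of window, either way round below 0.2 rad and linear speed of probe below 0.02 m/s); the arm keeps its last pose, push and grip.
It fails at once if the mug is knocked or moved by more than 30 mm (distance of mug from where it was at the start of the episode above 0.03 m).
It fails at once if the steel ring is knocked or moved by more than 30 mm (distance of ring from where it was at the start of the episode above 0.03 m).
It fails at once if the bushing is knocked or moved by more than 30 mm (distance of bushing from where it was at the start of the episode above 0.03 m).
It fails at once if the hex key set is knocked or moved by more than 30 mm (distance of keys from where it was at the start of the episode above 0.03 m).
It also fails if it takes over 58 s, if anything falls off the work surface, if the arm or the gripper's body presses on something with over 40 N, if the wrist force passes 120 N, or if a joint passes its speed limit or range.

## Working session

There is one attempt and no reset: what is moved stays moved. The work goes in short steps, Python scripts to look and compute and a tool call to move; the robot and the scene stay as the last step left them, time stands still between calls to the robot, and variables do not carry over. Pictures are saved under pics/ and viewed, at most 10 in all, crops included, and the job is handed in when it is done.

Besides the shell and the picture viewer there is one more tool, called in YAML: its name, and indented under it one key for each argument. servo_tool: Moves the arm, as the interface text tells. Its arguments: {"type":"object","properties":{"deltas":{"type":"array","items":{"type":"object","properties":{"x":{"type":"number"},"y":{"type":"number"},"z":{"type":"number"},"rx":{"type":"number"},"ry":{"type":"number"},"rz":{"type":"number"},"gripper":{"type":"number"}}}},"newtons":{"type":"number"}},"required":["deltas"]}

```bash
mkdir -p pics
cat > h.py <<'E'
import numpy as np,cv2
from scipy.spatial.transform import Rotation as R
from rig import r
def cam(n):
    c=r.camera_params(n); return c
E
python3 - <<'E'
from h import *
for n in ("scene","top"):
    im=r.grab_frame(n); cv2.imwrite(f"pics/{n}0.png",im); print(r.camera_params(n))
    for t in ("fixture","knob","fork","probe","stand","mug","ring","bushing","keys"):
        print(t,[(np.round(d["box"]).tolist(),round(d["conf"],2)) for d in r.recognise(t,n)][:4])
print(r.sense())
E
```

```text
{'mtx': array([[425.82199679,   0.        , 258.37299677],
       [  0.        , 425.82199679, 197.0625937 ],
       [  0.        ,   0.        ,   1.        ]]), 'eye': array([1488.81352217,  -40.83908949,  702.29943227]), 'orientation': array([-2.13194478,  0.02059802,  1.5250316 ])}
fixture [([278.0, 183.0, 114.0, 74.0], 0.57)]
knob [([301.0, 183.0, 66.0, 54.0], 0.79)]
fork [([301.0, 182.0, 66.0, 55.0], 0.77), ([156.0, 183.0, 14.0, 22.0], 0.47)]
probe [([152.0, 182.0, 17.0, 22.0], 0.72)]
stand [([161.0, 175.0, 32.0, 24.0], 0.98), ([196.0, 190.0, 34.0, 29.0], 0.92), ([147.0, 196.0, 38.0, 38.0], 0.83), ([93.0, 250.0, 38.0, 24.0], 0.56)]
mug [([136.0, 225.0, 49.0, 70.0], 0.77), ([93.0, 248.0, 35.0, 28.0], 0.34)]
ring [([91.0, 246.0, 36.0, 28.0], 0.75)]
bushing [([408.0, 222.0, 11.0, 13.0], 0.47)]
keys [([89.0, 210.0, 39.0, 22.0], 0.58)]
{'mtx': array([[478.19790208,   0.        , 255.53105068],
       [  0.        , 478.19790208, 196.31167152],
       [  0.        ,   0.        ,   1.        ]]), 'eye': array([ 426.98793213,  -15.89752881, 1717.05476206]), 'orientation': array([-3.08
[... 514 characters left out ...]
1.0], 0.74)]
{'clock': 1.0, 'qpos': array([ 1.32459883e+00,  3.52961997e-01,  1.63337723e+00, -3.36477432e-05,
        1.15520927e+00, -2.40416154e-03]), 'qvel': array([-0.00122785, -0.00073677, -0.00027696, -0.00052769, -0.00010103,
        0.00017441]), 'joint_efforts': array([ 2.66918214e-03, -6.05189896e+01, -3.42448854e+01, -9.67116392e-06,
        1.21588706e-03, -1.81208588e-05]), 'eef_pos': array([150.88237524, 606.52973375, 231.31447973]), 'tcp_rot': array([3.14154857e+00, 3.08902905e-05, 2.89781290e+00]), 'contact_force': array([-0.47775083,  0.3539779 , -0.08687904]), 'wrist_torque': array([-0.01564032, -0.00375241, -0.03558084]), 'grasp_force': 0.0, 'opening': 0.9991461240081831}
```

Run:
```python
import cv2
a=cv2.imread("pics/top0.png")[110:280,110:390]; cv2.imwrite("pics/top0c.png",cv2.resize(a,(784,476),interpolation=cv2.INTER_CUBIC))
a=cv2.imread("pics/scene0.png")[160:310,80:430]; cv2.imwrite("pics/sc0c.png",cv2.resize(a,(798,342),interpolation=cv2.INTER_CUBIC))
```

```text
(no output)
```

View pics/top0c.png

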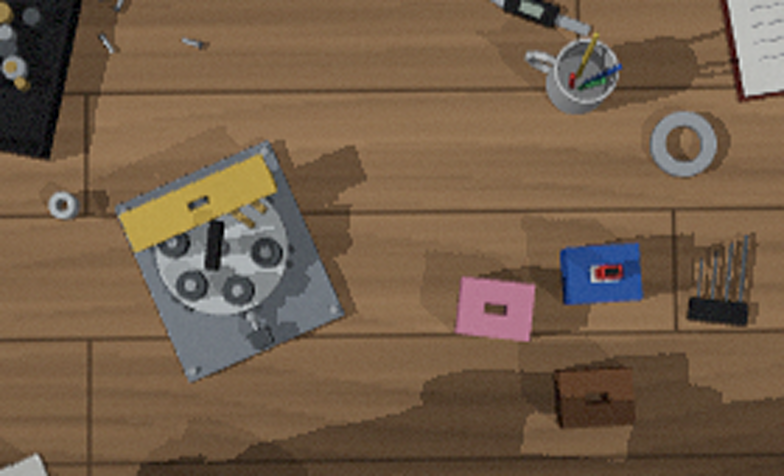

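View pics/sc0c.png

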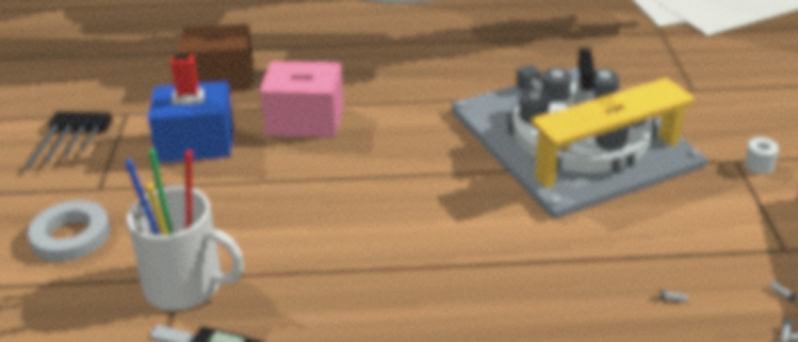

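The top view shows the fixture at upper left, with the yellow guard near (195,205) in the crop. The blue stand with the red probe is at (602,272), and the pink and brown stands are decoys. In the scene view the bosses and fork stand beside the guard.

```bash
cat >> h.py <<'E'
def ray(n,px,c=None):
    c=c or r.camera_params(n); M=c["mtx"]; Rm=R.from_euler("xyz",c["orientation"]).as_matrix()
    px=np.atleast_2d(np.array(px,float)); d=np.c_[(px[:,0]-M[0,2])/M[0,0],(px[:,1]-M[1,2])/M[1,1],np.ones(len(px))]@Rm.T
    return c["eye"],d
def atz(n,px,z,c=None):
    e,d=ray(n,px,c); return e+d*((z-e[2])/d[:,2])[:,None]
def mask(im,col):
    h=cv2.cvtColor(im,cv2.COLOR_BGR2HSV)
    lo,hi={"yellow":((20,120,90),(34,255,255)),"blue":((108,140,40),(128,255,255)),"red":((170,150,60),(180,255,255)),"black":((0,0,0),(180,255,38))}[col]
    m=cv2.inRange(h,lo,hi)
    if col=="red": m|=cv2.inRange(h,(0,170,60),(5,255,255))
    return m
def big(m,roi=None):
    if roi: k=np.zeros_like(m); x,y,w,h=roi; k[y:y+h,x:x+w]=1; m=m*k
    cs,_=cv2.findContours(m,cv2.RETR_EXTERNAL,cv2.CHAIN_APPROX_NONE); return max(cs,key=cv2.contourArea)[:,0]
def rect(P): # metric xy rect: centre,(long,short),yaw of long
    (c,(w,h),a)=cv2.minAreaRect(P[:,:2].astype(np.float32))
    if w<h: w,h,a=h,w,a+90
    return np.round(c,1),(round(w,1),round(h,1)),round(np.deg2rad((a+90)%180-90),3)
E
python3 - <<'E'
from h import *
im=cv2.imread("pics/top0.png")
for n,col,z,roi in (("guard","yellow",88,(140,150,80,70)),("stand","blue",66,(300,190,50,40)),("handle","red",118,(310,195,30,20)),("knob","black",122,(178,184,18,26))):
    c=big(mask(im,col),roi); print(n,len(c),rect(atz("top",c,z)))
for t,px,z in (("mug",(318,137),95),("ring",(354,161),18),("bush",(132,183),30),("keys",(366,221),16)): print(t,atz("top",[px],z).round())
print(r.camera_params("wrist"))
E
```

```text
guard 145 (array([565.6, 215.5]), (190.6, 75.8), np.float64(-1.173))
stand 90 (array([ 486.4, -273.2]), (97.1, 68.1), np.float64(-1.499))
handle 32 (array([ 487. , -274.7]), (27.0, 10.1), np.float64(1.56))
knob 39 (array([523.9, 196.1]), (55.0, 15.7), np.float64(-0.127))
mug [[ 727. -252.   95.]]
ring [[ 653. -391.   18.]]
bush [[581. 399.  30.]]
keys [[ 438. -429.   16.]]
{'mtx': array([[267.54832063,   0.        , 259.51381104],
       [  0.        , 267.54832063, 191.7977173 ],
       [  0.        ,   0.        ,   1.        ]]), 'eye': array([ 74.93104714, 625.70513534, 374.78538809]), 'orientation': array([ 2.83143542e+00, -4.17736060e-06,  1.32575057e+00])}
```

servo_tool:
  deltas:
    - {"x":30,"y":-33,"rz":0.02}
    - {"x":63,"y":-69,"rz":0.04}
    - {"x":97,"y":-106,"rz":0.06}
    - {"x":130,"y":-143,"rz":0.08}
    - {"x":163,"y":-180,"rz":0.1}
    - {"x":197,"y":-216,"rz":0.118}
    - {"x":230,"y":-253,"rz":0.118}
    - {"x":263,"y":-290,"rz":0.118}
    - {"x":297,"y":-326,"rz":0.118}
    - {"x":330,"y":-363,"rz":0.118}

```text
invalid input
```

servo_tool:
  deltas:
    - {"x":22,"y":-24}
    - {"x":43,"y":-47}
    - {"x":43,"y":-47}
    - {"x":43,"y":-47}

```text
invalid input
```

Run:
```python
from h import *
s=r.sense(); print(s["clock"],s["eef_pos"],s["tcp_rot"],s["qpos"])
c=r.camera_params("wrist"); im=r.grab_frame("wrist"); cv2.imwrite("pics/w1.png",im); np.save("w1.npy",c,allow_pickle=True)
print(r.recognise("knob","wrist")[:2])
cc=big(mask(im,"yellow")); print("guard",rect(atz("wrist",cc,88,c)))
```

```text
1.0 [150.88237524 606.52973375 231.31447973] [3.14154857e+00 3.08902905e-05 2.89781290e+00] [ 1.32459883e+00  3.52961997e-01  1.63337723e+00 -3.36477432e-05
  1.15520927e+00 -2.40416154e-03]
[{'box': [83.8, 371.8, 34.5, 11.8], 'conf': 0.68}]Traceback (most recent call last):
  File "<stdin>", line 5, in <module>
  File "h.py", line 20, in big
    cs,_=cv2.findContours(m,cv2.RETR_EXTERNAL,cv2.CHAIN_APPROX_NONE); return max(cs,key=cv2.contourArea)[:,0]
                                                                             ~~~^^^^^^^^^^^^^^^^^^^^^^^^
ValueError: max() iterable argument is empty
```

View pics/w1.png

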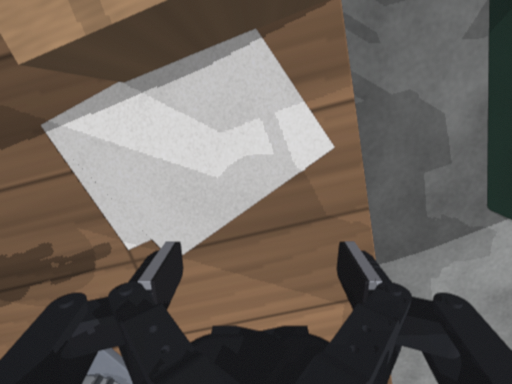

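The move calls were refused, so the arm has not moved. The picture shows only bench and paper under the open fingers. I'll retry with all fields given.

servo_tool:
  deltas:
    - {"x":30,"y":-33,"z":0,"rx":0,"ry":0,"rz":0.02,"gripper":1}
    - {"x":63,"y":-69,"z":0,"rx":0,"ry":0,"rz":0.04,"gripper":1}
  newtons: 40

```text
clock: 1.3
eef_pos: [213.7, 537.4, 231.1]
tcp_rot: [3.141, 0.0, 2.941]
contact_force: [0.8, -0.5, -0.1]
opening: 0.998
grasp_force: 0.0
```

servo_tool:
  deltas:
    - {"x":31,"y":-34,"rz":0.02}
    - {"x":62,"y":-68,"rz":0.04}
    - {"x":93,"y":-102,"rz":0.06}
    - {"x":124,"y":-136,"rz":0.075}
    - {"x":155,"y":-170,"rz":0.075}
    - {"x":186,"y":-204,"rz":0.075}
    - {"x":217,"y":-238,"rz":0.075}
    - {"x":248,"y":-272,"rz":0.075}
    - {"x":279,"y":-307,"rz":0.075}
    - {"x":310,"y":-341,"rz":0.075}
  newtons: 40

```text
invalid input
```

servo_tool:
  deltas:
    - {"x":31,"y":-34,"z":0,"rx":0,"ry":0,"rz":0.02,"gripper":1}
    - {"x":62,"y":-68,"z":0,"rx":0,"ry":0,"rz":0.04,"gripper":1}
    - {"x":93,"y":-102,"z":0,"rx":0,"ry":0,"rz":0.06,"gripper":1}
    - {"x":124,"y":-136,"z":0,"rx":0,"ry":0,"rz":0.075,"gripper":1}
    - {"x":155,"y":-170,"z":0,"rx":0,"ry":0,"rz":0.075,"gripper":1}
    - {"x":186,"y":-204,"z":0,"rx":0,"ry":0,"rz":0.075,"gripper":1}
    - {"x":217,"y":-238,"z":0,"rx":0,"ry":0,"rz":0.075,"gripper":1}
    - {"x":248,"y":-272,"z":0,"rx":0,"ry":0,"rz":0.075,"gripper":1}
    - {"x":279,"y":-307,"z":0,"rx":0,"ry":0,"rz":0.075,"gripper":1}
    - {"x":310,"y":-341,"z":0,"rx":0,"ry":0,"rz":0.075,"gripper":1}
  newtons: 40

```text
clock: 2.3
eef_pos: [525.0, 194.8, 231.5]
tcp_rot: [3.141, 0.0, 3.013]
contact_force: [0.9, 0.4, 0.8]
opening: 1.001
grasp_force: 0.0
```

servo_tool:
  deltas:
    - {"x":0,"y":0,"z":0,"rx":0,"ry":0,"rz":0,"gripper":1}
    - {"x":0,"y":0,"z":0,"rx":0,"ry":0,"rz":0,"gripper":1}
  newtons: 40

```text
clock: 2.5
eef_pos: [524.2, 195.7, 231.1]
tcp_rot: [3.142, -0.0, 3.01]
contact_force: [-1.4, 0.5, -0.4]
opening: 0.999
grasp_force: 0.0
```

Run:
```python
from h import *
s=r.sense(); print(s["clock"],s["eef_pos"],s["tcp_rot"],s["qpos"])
c=r.camera_params("wrist"); im=r.grab_frame("wrist"); cv2.imwrite("pics/w2.png",im); np.save("w2.npy",c,allow_pickle=True)
print(r.recognise("knob","wrist")[:2])
cc=big(mask(im,"yellow")); print("guard",rect(atz("wrist",cc,88,c)))
```

```text
2.5 [524.22365464 195.68253524 231.1063954 ] [ 3.14151839e+00 -4.82199983e-04  3.01028987e+00] [ 3.54403629e-01  2.52166209e-01  1.77495161e+00  3.23867341e-04
  1.11486661e+00 -1.08523255e+00]
[{'box': [190.7, 99.3, 146.0, 125.9], 'conf': 0.82}]
guard (array([562. , 214.5]), (188.6, 84.4), np.float64(-1.171))
```

View pics/w2.png

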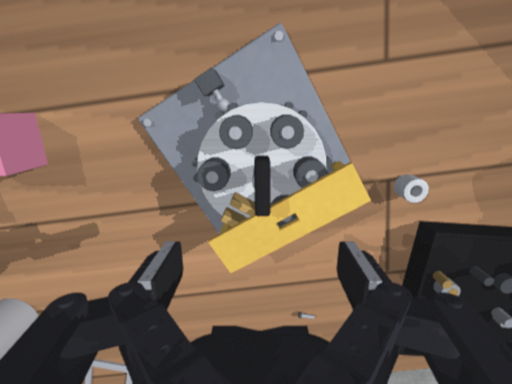

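The wrist view shows the black knob bar from (262,157) to (262,215), the guard window at (287,221), and the fork near (238,208). I'll enlarge it for exact pixels.

Run:
```python
import cv2
a=cv2.imread("pics/w2.png")[145:275,205:375]; cv2.imwrite("pics/w2c.png",cv2.resize(a,(765,585),interpolation=cv2.INTER_CUBIC))
```

```text
(no output)
```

View pics/w2c.png

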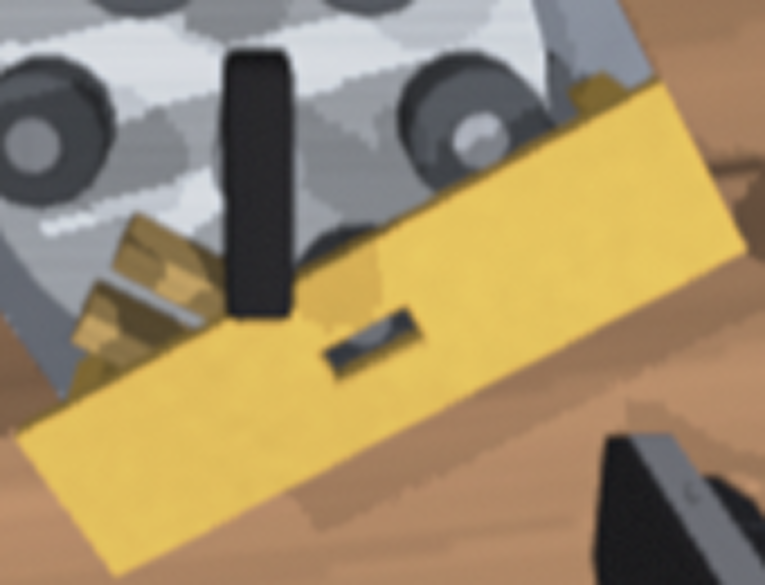

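In the enlarged crop the plate's top corners are at (18,433), (115,577), (747,248) and (658,82). The window is centred near (373,343), and the knob top runs x 227–290, y 52–316.

Run:
```python
from h import *
c=np.load("w2.npy",allow_pickle=True).item()
p=lambda L:(np.array(L,float)+.5)/4.5-.5+[205,145]
G=atz("w",p([(18,433),(115,577),(747,248),(658,82)]),88,c); print("guard",G[:,:2].round(1),G.mean(0).round(1),rect(G))
W=atz("w",p([(322,355),(338,382),(425,336),(407,308)]),88,c); print("win",W.mean(0).round(1),rect(W))
K=atz("w",p([(228,54),(290,54),(292,316),(229,316)]),122,c); print("knob",K.mean(0).round(1),rect(K))
y=np.arctan2(*(G[1]-G[0])[[1,0]]),np.arctan2(*(G[2]-G[3])[[1,0]]);print(y,np.arctan2(*(G[0]-G[3])[[1,0]])-np.pi/2)
```

```text
guard [[590.6 125.7]
 [637.9 143.9]
 [563.7 317.9]
 [518.  296.9]] [577.5 221.1  88. ] (array([577.5, 221. ]), (189.2, 50.6), np.float64(-1.168))
win [577.9 221.6  88. ] (array([577.7, 221.6]), (25.8, 9.2), np.float64(-1.171))
knob [522. 199. 122.] (array([522.1, 199.3]), (59.8, 14.3), np.float64(-0.133))
(np.float64(0.3671677446259902), np.float64(0.43133162745526615)) -2.7405717026135585
```

servo_tool:
  deltas:
    - {"x":0,"y":3,"z":-45,"rx":0,"ry":0,"rz":0.004,"gripper":1}
    - {"x":-1,"y":3,"z":-90,"rx":0,"ry":0,"rz":0.004,"gripper":1}
    - {"x":-1,"y":3,"z":-120,"rx":0,"ry":0,"rz":0.004,"gripper":0.5}
    - {"x":-1,"y":3,"z":-135,"rx":0,"ry":0,"rz":0.004,"gripper":-0.3}
    - {"x":-1,"y":3,"z":-135,"rx":0,"ry":0,"rz":0.004,"gripper":-1}
    - {"x":-1,"y":3,"z":-135,"rx":0,"ry":0,"rz":0.004,"gripper":-1}
    - {"x":-1,"y":3,"z":-135,"rx":0,"ry":0,"rz":0.004,"gripper":-1}
    - {"x":-1,"y":3,"z":-135,"rx":0,"ry":0,"rz":0.004,"gripper":-1}
  newtons: 40

```text
clock: 3.4
eef_pos: [522.6, 198.4, 97.9]
tcp_rot: [-3.139, 0.0, 3.018]
contact_force: [-2.0, -11.2, 4.5]
opening: 0.18
grasp_force: 62.8
```

servo_tool:
  deltas:
    - {"x":0,"y":-0.5,"z":0,"rx":0,"ry":0,"rz":0.1,"gripper":-1}
    - {"x":0,"y":-0.5,"z":0,"rx":0,"ry":0,"rz":0.22,"gripper":-1}
    - {"x":0,"y":-0.5,"z":0,"rx":0,"ry":0,"rz":0.34,"gripper":-1}
    - {"x":0,"y":-0.5,"z":0,"rx":0,"ry":0,"rz":0.46,"gripper":-1}
    - {"x":0,"y":-0.5,"z":0,"rx":0,"ry":0,"rz":0.58,"gripper":-1}
    - {"x":0,"y":-0.5,"z":0,"rx":0,"ry":0,"rz":0.7,"gripper":-1}
    - {"x":0,"y":-0.5,"z":0,"rx":0,"ry":0,"rz":0.82,"gripper":-1}
    - {"x":0,"y":-0.5,"z":0,"rx":0,"ry":0,"rz":0.94,"gripper":-1}
    - {"x":0,"y":-0.5,"z":0,"rx":0,"ry":0,"rz":1.05,"gripper":-1}
    - {"x":0,"y":-0.5,"z":0,"rx":0,"ry":0,"rz":1.05,"gripper":-1}
  newtons: 40

```text
clock: 4.4
eef_pos: [523.2, 196.9, 97.9]
tcp_rot: [-3.139, -0.002, -2.212]
contact_force: [1.2, -17.4, 3.2]
opening: 0.177
grasp_force: 62.8
```

servo_tool:
  deltas:
    - {"x":0,"y":0,"z":0,"rx":0,"ry":0,"rz":0,"gripper":-1}
    - {"x":0,"y":0,"z":0,"rx":0,"ry":0,"rz":0,"gripper":-0.5}
    - {"x":0,"y":0,"z":0,"rx":0,"ry":0,"rz":0,"gripper":0.5}
    - {"x":0,"y":0,"z":0,"rx":0,"ry":0,"rz":0,"gripper":1}
    - {"x":0,"y":0,"z":0,"rx":0,"ry":0,"rz":0,"gripper":1}
    - {"x":0,"y":0,"z":20,"rx":0,"ry":0,"rz":0,"gripper":1}
    - {"x":0,"y":0,"z":65,"rx":0,"ry":0,"rz":0,"gripper":1}
    - {"x":0,"y":0,"z":110,"rx":0,"ry":0,"rz":0,"gripper":1}
    - {"x":0,"y":0,"z":135,"rx":0,"ry":0,"rz":0,"gripper":1}
    - {"x":0,"y":0,"z":135,"rx":0,"ry":0,"rz":0,"gripper":1}
  newtons: 40

```text
clock: 5.4
eef_pos: [525.0, 200.1, 235.6]
tcp_rot: [-3.138, 0.006, -2.216]
contact_force: [-0.3, -0.2, -0.4]
opening: 1.001
grasp_force: 0.0
```

Run:
```python
from h import *
s=r.sense(); print(s["clock"],s["eef_pos"],s["tcp_rot"],s["qpos"])
c=r.camera_params("wrist"); im=r.grab_frame("wrist"); np.save("w3.npy",c,allow_pickle=True); cv2.imwrite("pics/w3.png",im)
b=[int(v) for v in r.recognise("knob","wrist")[0]["box"]]; print(b)
cv2.imwrite("pics/w3c.png",cv2.resize(im[100:270,150:370],(770,595),interpolation=cv2.INTER_CUBIC))
```

```text
5.4 [525.0291984  200.10644061 235.60458414] [-3.13778373  0.0061973  -2.21608448] [ 3.61410153e-01  2.47190188e-01  1.77088419e+00  1.05245348e-04
  1.11624467e+00 -2.13492841e+00]
[190, 96, 140, 126]
```

View pics/w3c.png

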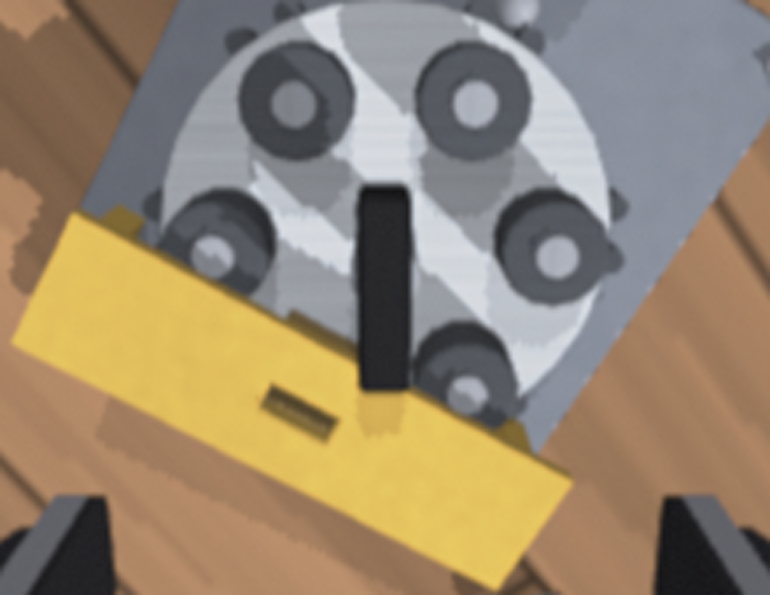

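The crop shows the fork hidden under the guard with its brass edge showing at (320,330). The window is at (300,412) and the knob bar runs (385,186) to (385,390).

Run:
```python
from h import *
c=np.load("w3.npy",allow_pickle=True).item()
p=lambda L:(np.array(L,float)+.5)/3.5-.5+[150,100]
for n,L,z in (("guard",[(75,212),(12,342),(497,590),(572,483)],88),("win",[(262,404),(272,386),(338,420),(329,440)],88),("knob",[(362,186),(408,186),(410,390),(360,390)],122)):
    P=atz("w",p(L),z,c); print(n,P.mean(0).round(1),rect(P))
```

```text
guard [577.6 221.5  88. ] (array([577.4, 221.5]), (188.5, 50.2), np.float64(-1.171))
win [577.1 221.3  88. ] (array([577.1, 221.6]), (26.0, 8.0), np.float64(-1.16))
knob [522.6 196.7 122. ] (array([522.7, 196.7]), (60.5, 14.8), np.float64(0.926))
```

servo_tool:
  deltas:
    - {"x":-2,"y":-25,"z":0,"rx":0,"ry":0,"rz":-0.14,"gripper":1}
    - {"x":-4,"y":-50,"z":0,"rx":0,"ry":0,"rz":-0.28,"gripper":1}
    - {"x":-6,"y":-75,"z":0,"rx":0,"ry":0,"rz":-0.42,"gripper":1}
    - {"x":-8,"y":-100,"z":0,"rx":0,"ry":0,"rz":-0.56,"gripper":1}
    - {"x":-10,"y":-125,"z":0,"rx":0,"ry":0,"rz":-0.7,"gripper":1}
    - {"x":-12,"y":-150,"z":0,"rx":0,"ry":0,"rz":-0.84,"gripper":1}
    - {"x":-14,"y":-175,"z":0,"rx":0,"ry":0,"rz":-0.98,"gripper":1}
    - {"x":-16,"y":-200,"z":0,"rx":0,"ry":0,"rz":-1.12,"gripper":1}
    - {"x":-18,"y":-225,"z":0,"rx":0,"ry":0,"rz":-1.26,"gripper":1}
    - {"x":-20,"y":-250,"z":0,"rx":0,"ry":0,"rz":-1.4,"gripper":1}
  newtons: 40

```text
clock: 6.5
eef_pos: [501.6, -51.7, 229.4]
tcp_rot: [-3.14, -0.003, 2.661]
contact_force: [0.5, 0.1, -0.5]
opening: 1.0
grasp_force: 0.0
```

servo_tool:
  deltas:
    - {"x":-2,"y":-25,"z":0,"rx":0,"ry":0,"rz":-0.14,"gripper":1}
    - {"x":-4,"y":-55,"z":0,"rx":0,"ry":0,"rz":-0.28,"gripper":1}
    - {"x":-6,"y":-85,"z":0,"rx":0,"ry":0,"rz":-0.42,"gripper":1}
    - {"x":-8,"y":-115,"z":0,"rx":0,"ry":0,"rz":-0.56,"gripper":1}
    - {"x":-10,"y":-145,"z":0,"rx":0,"ry":0,"rz":-0.7,"gripper":1}
    - {"x":-12,"y":-175,"z":0,"rx":0,"ry":0,"rz":-0.84,"gripper":1}
    - {"x":-14,"y":-205,"z":0,"rx":0,"ry":0,"rz":-0.98,"gripper":1}
    - {"x":-18,"y":-222,"z":0,"rx":0,"ry":0,"rz":-1.024,"gripper":1}
    - {"x":-18,"y":-222,"z":0,"rx":0,"ry":0,"rz":-1.024,"gripper":1}
    - {"x":-18,"y":-222,"z":0,"rx":0,"ry":0,"rz":-1.024,"gripper":1}
  newtons: 40

```text
clock: 7.5
eef_pos: [484.1, -272.4, 229.7]
tcp_rot: [-3.14, -0.002, 1.643]
contact_force: [0.1, 0.4, 0.5]
opening: 0.999
grasp_force: 0.0
```

Run:
```python
from h import *
s=r.sense(); print(s["clock"],s["eef_pos"],s["tcp_rot"],s["qpos"])
c=r.camera_params("wrist"); im=r.grab_frame("wrist"); np.save("w4.npy",c,allow_pickle=True); cv2.imwrite("pics/w4.png",im)
b=r.recognise("probe","wrist"); print(b[:2]); x,y=[int(v) for v in b[0]["box"][:2]]
x0=max(x-60,0);y0=max(y-40,0);print(x0,y0)
cv2.imwrite("pics/w4c.png",cv2.resize(im[y0:y0+115,x0:x0+155],(775,575),interpolation=cv2.INTER_CUBIC))
```

```text
7.5 [ 484.12224348 -272.39290707  229.74987778] [-3.13950391e+00 -1.84587990e-03  1.64316543e+00] [-5.15439163e-01  2.48477266e-01  1.78313800e+00  4.21191627e-04
  1.11273920e+00 -5.87996967e-01]
[]Traceback (most recent call last):
  File "<stdin>", line 4, in <module>
IndexError: list index out of range
```

Run:
```python
from h import *
c=np.load("w4.npy",allow_pickle=True).item(); im=cv2.imread("pics/w4.png")
M=c["mtx"];Rm=R.from_euler("xyz",c["orientation"]).as_matrix()
q=M@Rm.T@(np.array([487,-274,100])-c["eye"]); u,v=(q[:2]/q[2]).astype(int); print(u,v)
for n,z in (("red",124),("blue",66)):
    k=big(mask(im,n)); print(n,rect(atz("w",k,z,c)))
x0,y0=u-77,v-57; print(x0,y0)
cv2.imwrite("pics/w4c.png",cv2.resize(im[y0:y0+115,x0:x0+155],(775,575),interpolation=cv2.INTER_CUBIC))
```

```text
262 185
red (array([ 486.2, -272. ]), (34.8, 13.9), np.float64(-1.505))
blue (array([ 486.5, -274. ]), (95.1, 68.7), np.float64(-1.525))
185 128
```

View pics/w4c.png

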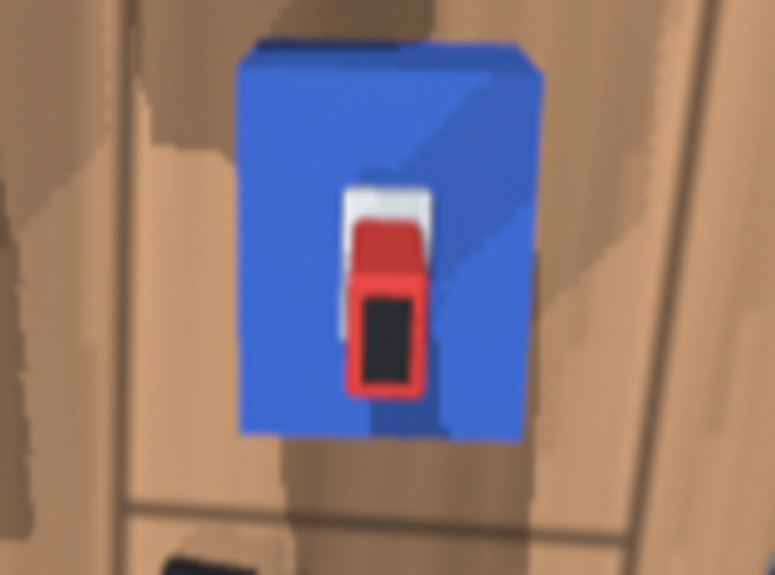

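The crop shows the handle's top face at x 348–427, y 273–397, the white collar above it, and the blue stand top from (240,68) to (523,440).

Run:
```python
from h import *
c=np.load("w4.npy",allow_pickle=True).item()
p=lambda L:(np.array(L,float)+.5)/5-.5+[185,128]
for n,L,z in (("handle",[(349,273),(426,273),(427,398),(347,397)],124),("stand",[(239,68),(542,74),(523,440),(240,434)],66)):
    P=atz("w",p(L),z,c); print(n,P.mean(0).round(1),rect(P),[round(float(np.arctan2(*(P[a]-P[b])[[1,0]])),3) for a,b in ((0,3),(1,2),(1,0),(2,3))])
```

```text
handle [ 486.5 -276.6  124. ] (array([ 486.7, -276.5]), (25.8, 15.9), np.float64(-1.512)) [1.621, 1.661, 0.072, 0.059]
stand [ 486.6 -277.2   66. ] (array([ 486.6, -277.1]), (90.0, 70.2), np.float64(-1.522)) [1.614, 1.627, 0.052, 0.049]
```

servo_tool:
  deltas:
    - {"x":2.5,"y":-4.5,"z":-20,"rx":0,"ry":0,"rz":-0.015,"gripper":1}
    - {"x":2.5,"y":-4.5,"z":-60,"rx":0,"ry":0,"rz":-0.015,"gripper":1}
    - {"x":2.5,"y":-4.5,"z":-100,"rx":0,"ry":0,"rz":-0.015,"gripper":1}
    - {"x":2.5,"y":-4.5,"z":-130,"rx":0,"ry":0,"rz":-0.015,"gripper":1}
    - {"x":2.5,"y":-4.5,"z":-147,"rx":0,"ry":0,"rz":-0.015,"gripper":1}
    - {"x":2.5,"y":-4.5,"z":-147,"rx":0,"ry":0,"rz":-0.015,"gripper":0}
    - {"x":2.5,"y":-4.5,"z":-147,"rx":0,"ry":0,"rz":-0.015,"gripper":-1}
    - {"x":2.5,"y":-4.5,"z":-147,"rx":0,"ry":0,"rz":-0.015,"gripper":-1}
    - {"x":2.5,"y":-4.5,"z":-147,"rx":0,"ry":0,"rz":-0.015,"gripper":-1}
    - {"x":2.5,"y":-4.5,"z":-147,"rx":0,"ry":0,"rz":-0.015,"gripper":-1}
  newtons: 60

```text
clock: 8.6
eef_pos: [487.9, -277.7, 85.4]
tcp_rot: [3.14, 0.001, 1.628]
contact_force: [-0.5, 0.1, 3.8]
opening: 0.18
grasp_force: 59.5
```

servo_tool:
  deltas:
    - {"x":0,"y":0,"z":0,"rx":0,"ry":0,"rz":0,"gripper":-1}
    - {"x":0,"y":0,"z":0,"rx":0,"ry":0,"rz":0,"gripper":-1}
  newtons: 60

```text
clock: 8.8
eef_pos: [488.0, -277.8, 85.3]
tcp_rot: [3.14, 0.001, 1.628]
contact_force: [-0.2, 0.6, 7.2]
opening: 0.18
grasp_force: 59.7
```

servo_tool:
  deltas:
    - {"x":0,"y":0,"z":15,"rx":0,"ry":0,"rz":0,"gripper":-1}
    - {"x":0,"y":0,"z":45,"rx":0,"ry":0,"rz":0,"gripper":-1}
    - {"x":0,"y":0,"z":80,"rx":0,"ry":0,"rz":0,"gripper":-1}
    - {"x":0,"y":0,"z":115,"rx":0,"ry":0,"rz":0,"gripper":-1}
    - {"x":5,"y":25,"z":130,"rx":0,"ry":0,"rz":0.05,"gripper":-1}
    - {"x":11,"y":60,"z":130,"rx":0,"ry":0,"rz":0.1,"gripper":-1}
    - {"x":18,"y":100,"z":130,"rx":0,"ry":0,"rz":0.15,"gripper":-1}
    - {"x":26,"y":145,"z":130,"rx":0,"ry":0,"rz":0.2,"gripper":-1}
    - {"x":34,"y":190,"z":130,"rx":0,"ry":0,"rz":0.25,"gripper":-1}
    - {"x":42,"y":235,"z":130,"rx":0,"ry":0,"rz":0.3,"gripper":-1}
  newtons: 60

```text
clock: 9.8
eef_pos: [529.3, -40.9, 214.6]
tcp_rot: [3.141, 0.0, 1.929]
contact_force: [0.6, -0.4, -0.2]
opening: 0.183
grasp_force: 58.8
```

servo_tool:
  deltas:
    - {"x":8,"y":45,"z":0,"rx":0,"ry":0,"rz":0.041,"gripper":-1}
    - {"x":16,"y":90,"z":0,"rx":0,"ry":0,"rz":0.041,"gripper":-1}
    - {"x":24,"y":135,"z":0,"rx":0,"ry":0,"rz":0.041,"gripper":-1}
    - {"x":32,"y":175,"z":0,"rx":0,"ry":0,"rz":0.041,"gripper":-1}
    - {"x":39,"y":210,"z":0,"rx":0,"ry":0,"rz":0.041,"gripper":-1}
    - {"x":44,"y":240,"z":0,"rx":0,"ry":0,"rz":0.041,"gripper":-1}
    - {"x":47,"y":258,"z":0,"rx":0,"ry":0,"rz":0.041,"gripper":-1}
    - {"x":48,"y":264,"z":0,"rx":0,"ry":0,"rz":0.041,"gripper":-1}
    - {"x":48,"y":264,"z":0,"rx":0,"ry":0,"rz":0.041,"gripper":-1}
    - {"x":48,"y":264,"z":0,"rx":0,"ry":0,"rz":0.041,"gripper":-1}
  newtons: 60

```text
clock: 10.8
eef_pos: [577.1, 220.2, 214.2]
tcp_rot: [-3.141, 0.0, 1.968]
contact_force: [-0.2, -0.6, -1.7]
opening: 0.179
grasp_force: 58.8
```

Run:
```python
from h import *
s=r.sense(); print({k:s[k] for k in ("clock","eef_pos","tcp_rot","contact_force","opening","grasp_force")})
c=r.camera_params("wrist"); im=r.grab_frame("wrist"); np.save("w5.npy",c,allow_pickle=True); cv2.imwrite("pics/w5.png",im)
M=c["mtx"];Rm=R.from_euler("xyz",c["orientation"]).as_matrix()
def pj(P): q=M@Rm.T@(np.array(P)-c["eye"]); return q[:2]/q[2]
t=s["eef_pos"]; print(pj(t-[0,0,79]),pj(t-[0,0,11]),pj([577.3,221.4,88]))
u,v=pj([577.3,221.4,120]).astype(int); x0,y0=u-80,v-60; print(x0,y0)
cv2.imwrite("pics/w5c.png",cv2.resize(im[y0:y0+120,x0:x0+160],(800,600),interpolation=cv2.INTER_CUBIC))
```

```text
{'clock': 10.8, 'eef_pos': array([577.12582502, 220.23566459, 214.17080865]), 'tcp_rot': array([-3.14084779e+00,  4.06122599e-04,  1.96814341e+00]), 'contact_force': array([-0.24701099, -0.60022423, -1.70319786]), 'opening': 0.1792893766627878, 'grasp_force': 58.79015386104584}
[259.61257738 199.55097589] [259.56285542 234.9851907 ] [260.21564364 183.6487543 ]
180 133
```

View pics/w5c.png

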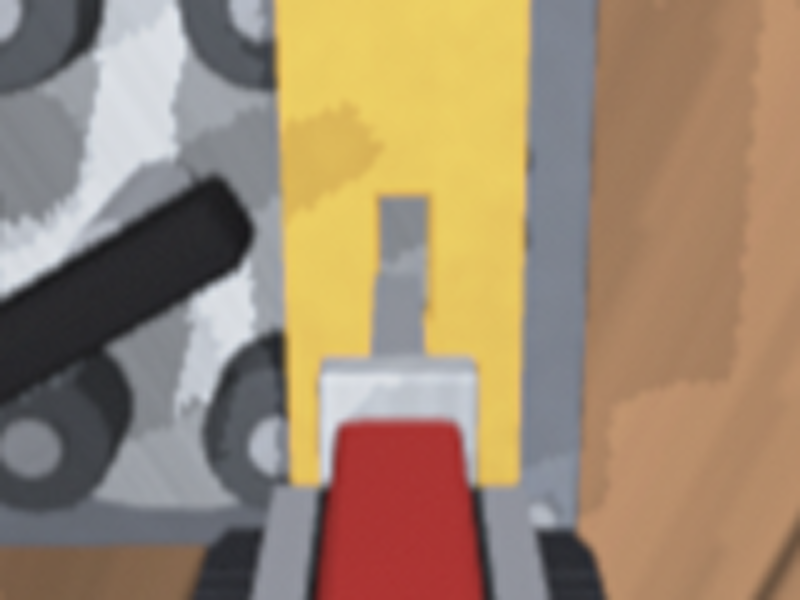

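The crop shows the gripped probe with its collar at x 320–478, the handle's back bottom edge at y≈422, and the blade in line with the window (x 377–430, far end y≈195).

Run:
```python
from h import *
c=np.load("w5.npy",allow_pickle=True).item()
M=c["mtx"];Rm=R.from_euler("xyz",c["orientation"]).as_matrix()
def cr(P): q=M@Rm.T@(np.array(P)-c["eye"]); return ((q[:2]/q[2]+.5-[180,133])*5-.5).round(1)
t=np.array([577.13,220.24,214.17]); th=.398; ax=np.array([np.cos(th),np.sin(th),0]); ay=np.array([-ax[1],ax[0],0]); Z=np.array([0,0,1])
camd=np.sign((c["eye"]-t)@ay); print(camd)
for o in (-2,0,2): print(o,[cr(t+(b*camd+o)*ay-(79.3-h)*Z) for b,h in ((13,68),(18,68),(18,60),(9,0))])
w=np.array([577.3,221.4,88]); print([cr(w+a*ax+13*camd*ay) for a in (-5,5)])
print([cr(w+a*ax+20*camd*ay) for a in (-25,25)])
```

```text
1.0
-2 [array([399.7, 431.7]), array([399.6, 394.7]), array([399.7, 371.6]), array([400. , 296.4])]
0 [array([399.7, 417. ]), array([399.6, 379.7]), array([399.7, 357.2]), array([400. , 285.5])]
2 [array([399.6, 402.2]), array([399.6, 364.6]), array([399.6, 342.7]), array([400. , 274.5])]
[array([378.8, 194.8]), array([427.2, 194.7])]
[array([281.1, 161.7]), array([524.9, 161.3])]
```

servo_tool:
  deltas:
    - {"x":0.2,"y":1.7,"z":0,"rx":0,"ry":0,"rz":0,"gripper":-1}
    - {"x":0.2,"y":1.7,"z":-20,"rx":0,"ry":0,"rz":0,"gripper":-1}
    - {"x":0.2,"y":1.7,"z":-38,"rx":0,"ry":0,"rz":0,"gripper":-1}
    - {"x":0.2,"y":1.7,"z":-44,"rx":0,"ry":0,"rz":0,"gripper":-1}
    - {"x":0.2,"y":1.7,"z":-48,"rx":0,"ry":0,"rz":0,"gripper":-1}
    - {"x":0.2,"y":1.7,"z":-52,"rx":0,"ry":0,"rz":0,"gripper":-1}
    - {"x":0.2,"y":1.7,"z":-55,"rx":0,"ry":0,"rz":0,"gripper":-1}
  newtons: 60

```text
clock: 11.55
eef_pos: [578.5, 222.7, 160.7]
tcp_rot: [3.14, 0.001, 1.969]
contact_force: [-0.8, -5.1, 3.5]
opening: 0.18
grasp_force: 59.7
```

servo_tool:
  deltas:
    - {"x":-0.6,"y":-0.5,"z":0,"rx":0,"ry":0,"rz":0,"gripper":-1}
    - {"x":-1.1,"y":-0.9,"z":0,"rx":0,"ry":0,"rz":0,"gripper":-1}
    - {"x":-1.1,"y":-0.9,"z":-4,"rx":0,"ry":0,"rz":0,"gripper":-1}
  newtons: 60

```text
clock: 11.85
eef_pos: [577.7, 222.0, 156.5]
tcp_rot: [3.139, 0.001, 1.969]
contact_force: [2.4, -5.2, 2.9]
opening: 0.183
grasp_force: 59.7
```

servo_tool:
  deltas:
    - {"x":0.4,"y":-0.9,"z":0,"rx":0,"ry":0,"rz":0,"gripper":-1}
    - {"x":0.4,"y":-0.9,"z":-4,"rx":0,"ry":0,"rz":0,"gripper":-1}
    - {"x":0.4,"y":-0.9,"z":-8,"rx":0,"ry":0,"rz":0,"gripper":-1}
    - {"x":0.4,"y":-0.9,"z":-8,"rx":0,"ry":0,"rz":0,"gripper":-1}
  newtons: 60

```text
clock: 12.25
eef_pos: [576.8, 221.3, 146.7]
tcp_rot: [-3.141, 0.0, 1.969]
contact_force: [2.1, -3.0, -3.5]
opening: 0.175
grasp_force: 59.0
```

servo_tool:
  deltas:
    - {"x":0.3,"y":-0.2,"z":-4,"rx":0,"ry":0,"rz":0,"gripper":-1}
    - {"x":0.3,"y":-0.2,"z":-8,"rx":0,"ry":0,"rz":0,"gripper":-1}
    - {"x":0.3,"y":-0.2,"z":-13,"rx":0,"ry":0,"rz":0,"gripper":-1}
    - {"x":0.3,"y":-0.2,"z":-13,"rx":0,"ry":0,"rz":0,"gripper":-1}
    - {"x":0.3,"y":-0.2,"z":-13,"rx":0,"ry":0,"rz":0,"gripper":-1}
    - {"x":0.3,"y":-0.2,"z":-13,"rx":0,"ry":0,"rz":0,"gripper":-1}
  newtons: 60

```text
clock: 12.85
eef_pos: [576.9, 221.2, 133.9]
tcp_rot: [-3.141, -0.0, 1.969]
contact_force: [1.2, -2.9, -2.3]
opening: 0.182
grasp_force: 58.9
```

Run:
```python
from h import *
s=r.sense(); print({k:s[k] for k in ("clock","eef_pos","tcp_rot","contact_force","opening","grasp_force")})
c=r.camera_params("wrist"); im=r.grab_frame("wrist")
M=c["mtx"];Rm=R.from_euler("xyz",c["orientation"]).as_matrix()
q=M@Rm.T@(np.array([577.3,221.4,110])-c["eye"]); u,v=(q[:2]/q[2]).astype(int); x0,y0=u-100,v-90; print(x0,y0)
cv2.imwrite("pics/w6c.png",cv2.resize(im[y0:y0+150,x0:x0+200],(800,600),interpolation=cv2.INTER_CUBIC))
```

```text
{'clock': 12.85, 'eef_pos': array([576.85747484, 221.15597389, 133.91185487]), 'tcp_rot': array([-3.14075904e+00, -6.96362695e-05,  1.96884300e+00]), 'contact_force': array([ 1.16643484, -2.91085643, -2.29406342]), 'opening': 0.18157776594610123, 'grasp_force': 58.91040802001953}
160 136
```

View pics/w6c.png

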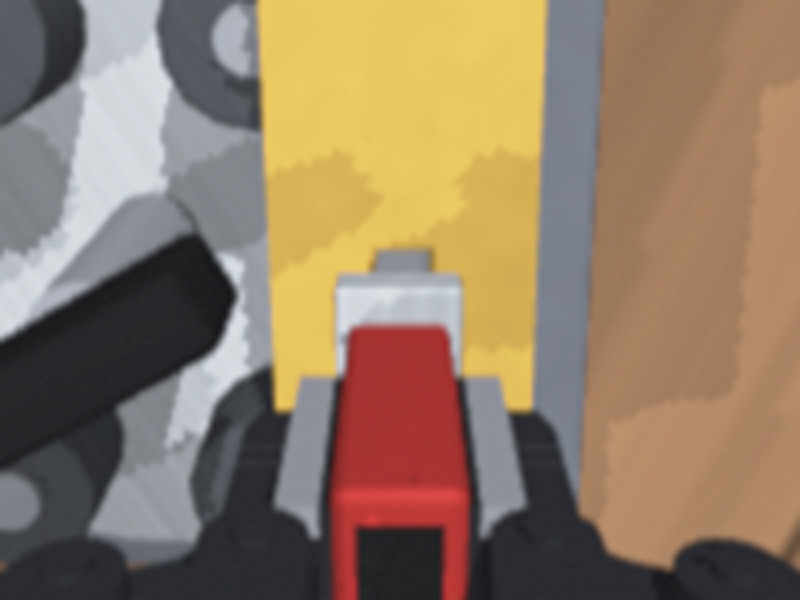

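The blade is through the window (seen at 375–433, 262), with the collar clear above the guard. The tip is at z≈54.6 mm, 33 mm below the guard top, and the forces are small.

```bash
python3 -c "
from rig import r
print(r.sign_off())"
```

```text
the job is handed in; nothing more can be done
None
```

I turned the table to its next stop and handed the job in with the probe still gripped, its tip about 33 mm below the guard top between the fork's cheeks; sign-off reported no verdict.

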